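# Press the started upholstery nails home in order

### The job

Three of the brass nails started in the seat frame have coloured washers: lightly press each of these fully home with the fingertips, first the one in the white washer, then the blue, then the orange. Leave the nail without a washer standing as it is, pull no nail up, and do not lean hard on the nails or the frame. Pick nothing up, and leave the hammer, spool, tape measure and scissors where they lie.

Things in the scene. Friction and masses are not known exactly. Their poses are not given: they have to be found in the camera images.
- frame: rectangular seat frame of medium-brown wood, lying flat and fixed to the bench: 245 (own x) by 305 (own y) by 45 mm high, rails 45 mm wide round an open middle of 155 by 215 mm. Origin: centre of its underside, on the bench. One nail stands at the middle of each of its four rails: at own (x -100, y 0), (x 100, y 0), (x 0, y 130) and (x 0, y -130) mm; which nail is on which rail changes from run to run.
- white_spot: white plastic ring-shaped washer, 38 mm across and 1.5 mm thick, lying on a rail of the frame with a brass nail through its centre. Fixed; origin at the centre of its underside, on the rail's top (45 mm above the bench).
- white_head (a point): top centre of the brass nail in the white washer: a low dome head 18 mm across and 5 mm thick. It stands about 60 mm above the bench when proud and 51.5 mm when fully home.
- white_nail (a joint): how far this nail has been pressed down, in m: about 0 at the start (-0.002 to 0.001, head about 8 mm proud of the washer), 0.008 when the head is seated. It gives way at a steady 4 to 5 N, stays where it is left, then meets a hard stop.
- blue_spot: blue plastic ring-shaped washer, 38 mm across and 1.5 mm thick, lying on a rail of the frame with a brass nail through its centre. Fixed; origin at the centre of its underside, on the rail's top (45 mm above the bench).
- blue_head (a point): top centre of the brass nail in the blue washer: a low dome head 18 mm across and 5 mm thick. It stands about 60 mm above the bench when proud and 51.5 mm when fully home.
- blue_nail (a joint): how far this nail has been pressed down, in m: about 0 at the start (-0.002 to 0.001, head about 8 mm proud of the washer), 0.008 when the head is seated. It gives way at a steady 4 to 5 N, stays where it is left, then meets a hard stop.
- orange_spot: orange plastic ring-shaped washer, 38 mm across and 1.5 mm thick, lying on a rail of the frame with a brass nail through its centre. Fixed; origin at the centre of its underside, on the rail's top (45 mm above the bench).
- orange_head (a point): top centre of the brass nail in the orange washer: a low dome head 18 mm across and 5 mm thick. It stands about 60 mm above the bench when proud and 51.5 mm when fully home.
- orange_nail (a joint): how far this nail has been pressed down, in m: about 0 at the start (-0.002 to 0.001, head about 8 mm proud of the washer), 0.008 when the head is seated. It gives way at a steady 4 to 5 N, stays where it is left, then meets a hard stop.
- plain_spot: small dark wooden bush, 11 mm across and 1.5 mm thick, hidden under the nail that has no coloured washer. Fixed; origin at the centre of its underside, on the rail's top (45 mm above the bench).
- plain_head (a point): top centre of the brass nail without a coloured washer: a low dome head 18 mm across and 5 mm thick. It stands about 60 mm above the bench when proud.
- plain_nail (a joint): how far this nail has been pressed down, in m: about 0 at the start (-0.002 to 0.001, head about 8 mm proud of the washer), 0.008 when the head is seated. It gives way at a steady 4 to 5 N, stays where it is left, then meets a hard stop. To be left standing.
- hammer: hammer lying beside the frame, loose; about 260 mm long along its own x, head 95 mm across at the +x end, 26 mm high. Bystander.
- spool: wooden twine spool standing upright inside the frame, loose; 48 mm across, 60 mm high. Origin at the centre of its underside. Bystander.
- tape: orange and black tape measure standing on the robot's side of the frame, loose; 65 by 35 by 62 mm high. Origin at the centre of its underside. Bystander.
- scissors: orange-handled scissors lying flat beside the frame, loose; about 220 mm long along own x, 10 mm high. Bystander.

How it is judged:
By the outcome, as a careful person would: the job done as asked, in the order asked, and still so for the second after the job is handed in, with the robot touching nothing.
It also fails if it takes over 42 s, if anything falls off the work surface, if the arm or the gripper's body presses on something with over 40 N, if the wrist force passes 120 N, or if a joint passes its speed limit or range.

### The arm

A 6-joint arm with a two-finger parallel gripper is mounted at the origin on the work surface. World frame = base frame: x ahead of the robot, y to its left, z up, the work surface at z = 0. Lengths are in m, angles in rad, forces in N, time in s.
With the tool pointing down it reaches from about 0.3 to 0.85 m from the base axis. Payload 5.4 kg.
Tool frame: the origin (TCP) lies midway between the tips of the shut fingers; the grasp point (between the pads) lies pinch_z behind it (pinch_z is the distance from the TCP to the grasp point, in m); z points along the fingers, y is the line along which they close (so a half turn about z gives the same grasp; the last joint's range is limited). The gripper opens to 85 mm and grips with 20 to 120 N. Pads are 22 mm wide; open, the fingers measure 114 mm over their backs; the gripper's body (76 mm by 85 mm) begins 54 mm behind the grasp point. The pads swing forward as they close: fully open they stand 13 mm farther back than shut.
Start: joints at [1.113, 0.158, 1.597, -0, 1.386, -0.21], TCP at [0.141, 0.557, 0.231] pointing down, gripper open.
Joint ranges: [-2.91, 2.91], [-0.94, 2.29], [0.18, 2.7], [-1.29, 4.43], [0.17, 2.64], [-3, 3]. Speed limits (rad/s): [2.57, 2.57, 3.14, 3.14, 3.14, 3.14].

### API

Orientations are given as [roll, pitch, yaw] about the fixed x, y, z axes, in that order (R = Rz(yaw) Ry(pitch) Rx(roll)).
In Python, from rig import * gives the robot as it stands.
- The arm moves only by the shell command python3 -m creep 'ROWS' [FORCE]. ROWS is JSON, one flat list of numbers, 5 for each row, row after row: the closure in counts, from 0 (fully open) to 255 (shut), then the shift along the tool's x, y, z in mm, then the turn about the tool's z in degrees. In form: [grip, dx, dy, dz, twist, grip, dx, dy, dz, twist, ...]. A call has 1 to 20 rows; each row shifts and turns the commanded pose from where the row before left it, along the tool's axes as they then stand; what a row does not reach is not made up. A row lasts 1/10 s, in which the tool goes at most 50 mm and 8.59 degrees, less where a joint would pass 70% of its speed; a pose out of reach is approached as far as the arm can. A call with a gripper value outside its range is refused whole. The fingers move at their own pace and stop on an object; FORCE is the grip in N (left out, the last holds). Time passes only in rows, so rows that do not move let the fingers close. It gives the time, the measured TCP pose, the force, the opening and the grip force at its end, in the units of the state.
- get_state(): the state, without advancing time (a new reading comes with each control period).
- read_camera(name): name is "side" or "top"; returns a dict with "color" (480x640x3 uint8, red, green, blue), "depth" (480x640 float32, m along the optical axis (not along the pixel's ray), 0 where there is no reading), "fx", "fy", "cx", "cy" (pixels), "dist_coeffs" ([k1, k2, p1, p2, k3] as OpenCV has them; the pictures are not rectified), "R" (3x3) and "t" (3): a world point X has camera coordinates R X + t. Camera axes: x right, y down, z forward; pixel columns grow to the right and rows downward; lengths in m; the calibration is good to about 2 mm. A picture is of the moment at which its call begins.
- hand_in(): hands the job in; it is judged then, once.
The state is a dict: "clock": time; "joint_pos": joint angles; "joint_vel": joint speeds; "joint_torque": joint torques, N m; "ee_pos": TCP position; "tool_rot": TCP orientation; "force": force on the tool from outside, world axes, zero at the start; "wrist_torque": the same for the moment, N m; "opening": finger opening in m; "grip_force": force on a finger pad.
Only numpy, scipy, OpenCV 4.12 (cv2) and the standard library are available. Lean on these libraries where they do the work, as an engineer would, in place of code of your own. Each camera call takes 0.05 s, during which the arm holds its last target. There are 200 camera calls.

## Working session

There is one attempt and no reset: what is moved stays moved. The work goes in short steps, Python scripts to look and compute and a shell command to move; the robot and the scene stay as the last step left them, time stands still between calls to the robot, and variables do not carry over. Pictures are saved under pics/ and viewed, at most 10 in all, crops included, and the job is handed in when it is done.

```bash
mkdir -p pics
python3 - <<'E'
from rig import *
import cv2, numpy as np
s=get_state();print({k:np.round(v,4).tolist() for k,v in s.items()})
for n in("top","side"):
    c=read_camera(n);cv2.imwrite(f"pics/{n}0.png",c["color"][:,:,::-1]);np.savez(f"{n}0.npz",**c);print(n,c["fx"],c["dist_coeffs"],np.round(c["R"],3).tolist(),c["t"])
E
```

```text
{'clock': 0.0, 'joint_pos': [1.1129, 0.1591, 1.5983, -0.0, 1.3862, -0.2101], 'joint_vel': [0.0011, 0.0001, 0.0002, -0.0004, 0.0009, -0.0004], 'joint_torque': [-0.0019, -39.5987, -33.1438, -0.0001, 0.0082, 0.0], 'ee_pos': [0.1408, 0.5569, 0.2303], 'tool_rot': [-3.1397, -0.0004, 2.8938], 'force': [-0.3707, -0.429, 1.1281], 'wrist_torque': [0.0213, -0.0376, -0.01], 'grip_force': 0.0, 'opening': 0.0851}
top 603.9280917966475 [-0.0817279  0.         0.         0.         0.       ] [[-0.025, -0.999, -0.027], [-0.989, 0.029, -0.148], [0.149, 0.023, -0.989]] [0.06420491 0.53429724 0.99744599]
side 541.8142809212644 [-0.06542428  0.          0.          0.          0.        ] [[0.904, -0.428, 0.004], [-0.224, -0.481, -0.847], [0.365, 0.765, -0.531]] [-0.45878856  0.21350706  0.65195007]
```

View pics/top0.png

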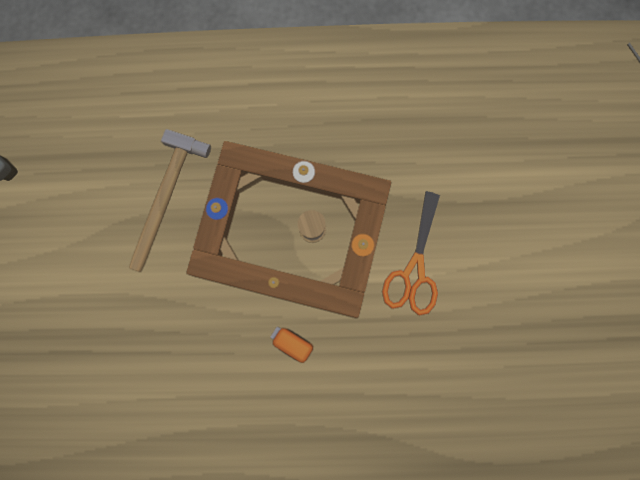

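View pics/side0.png

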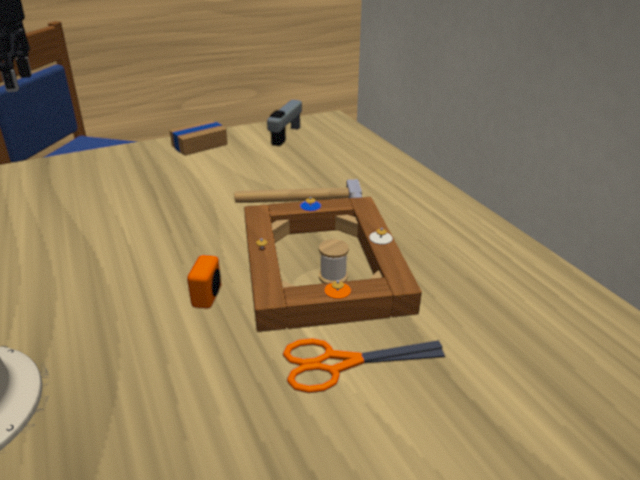

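The top view shows white at (304,172), blue at (216,208), orange at (362,245) and the plain nail at (274,283). The spool is inside the frame and the tape is near (293,345). The side view agrees with this.

```bash
cat > h.py <<'E'
import cv2, numpy as np
def ray(c,uv,z):
    K=np.array([[c["fx"],0,c["cx"]],[0,c["fy"],c["cy"]],[0,0,1]])
    p=cv2.undistortPoints(np.array([[uv]],float),K,np.array(c["dist_coeffs"],float))[0,0]
    d=c["R"].T@[p[0],p[1],1];o=-c["R"].T@c["t"];return o+d*(z-o[2])/d[2]
rng={"white":((0,0,130),(180,60,255)),"blue":((105,120,50),(130,255,255)),"orange":((5,190,150),(14,255,255))}
def washer(c,col,seed,r=22):
    hsv=cv2.cvtColor(c["color"],cv2.COLOR_RGB2HSV);m=cv2.inRange(hsv,*map(np.array,rng[col]))
    k=np.zeros_like(m);cv2.circle(k,seed,r,255,-1);m&=k
    pts=cv2.findNonZero(m)
    if pts is None or len(pts)<12:return None
    (x,y),(w,h),a=cv2.fitEllipse(cv2.convexHull(pts));return (x,y),(w,h),len(pts)
E
python3 - <<'E'
from h import *
S={"top":{"white":(304,172),"blue":(216,208),"orange":(362,245)},"side":{"white":(381,238),"blue":(311,206),"orange":(338,290)}}
P={}
for n in S:
    c=dict(np.load(n+"0.npz"))
    for k,s in S[n].items():
        w=washer(c,k,s,16);p=ray(c,w[0],.0465);P[n,k]=p;print(n,k,np.round(w[0],1),np.round(w[1],1),w[2],np.round(p,4))
    if n=="top":
        print("plain",ray(c,(273.7,282.7),.06),"tape",ray(c,(293,345),.06),"spool",ray(c,(312,220),.06), [ray(c,p,.045)[:2].round(3) for p in((224,142),(391,181),(359,317),(187,274))])
    a=P[n,"blue"]-P[n,"orange"];print("blue-orange dist",np.linalg.norm(a[:2]),"centre",(P[n,"blue"]+P[n,"orange"])/2,"dir deg",np.degrees(np.arctan2(a[1],a[0])),"white->c",np.linalg.norm((P[n,"white"]-(P[n,"blue"]+P[n,"orange"])/2)[:2]))
E
```

```text
top white [303.4 171.3] [21.5 22.1] 314 [0.6512 0.0634 0.0465]
top blue [216.5 208.3] [19.9 20.7] 229 [0.5904 0.2154 0.0465]Traceback (most recent call last):
  File "<stdin>", line 7, in <module>
TypeError: 'NoneType' object is not subscriptable
```

```bash
sed -i 's/(5,190,150),(14,255,255)/(5,165,140),(20,255,255)/' h.py
python3 - <<'E'
from h import *
S={"top":{"white":(304,172),"blue":(216,208),"orange":(362,245)},"side":{"white":(381,238),"blue":(311,206),"orange":(338,290)}}
P={}
for n in S:
    c=dict(np.load(n+"0.npz"))
    for k,s in S[n].items():
        w=washer(c,k,s,16)
        if w is None: print(n,k,cv2.cvtColor(c["color"],cv2.COLOR_RGB2HSV)[s[1]-9:s[1]+10:3,s[0]-9:s[0]+10:3].reshape(-1,3).tolist());continue
        p=ray(c,w[0],.0465);P[n,k]=p;print(n,k,np.round(w[0],1),np.round(w[1],1),w[2],np.round(p,4))
    if n=="top":
        print("plain",ray(c,(273.7,282.7),.06),"tape",ray(c,(293,345),.06),"spool",ray(c,(312,220),.06), [ray(c,p,.045)[:2].round(3) for p in((224,142),(391,181),(359,317),(187,274))])
    a=P[n,"blue"]-P[n,"orange"];print("blue-orange dist",np.linalg.norm(a[:2]),"centre",(P[n,"blue"]+P[n,"orange"])/2,"dir deg",np.degrees(np.arctan2(a[1],a[0])),"white->c",np.linalg.norm((P[n,"white"]-(P[n,"blue"]+P[n,"orange"])/2)[:2]))
E
```

```text
top white [303.4 171.3] [21.5 22.1] 314 [0.6512 0.0634 0.0465]
top blue [216.5 208.3] [19.9 20.7] 229 [0.5904 0.2154 0.0465]
top orange [362.5 244.6] [20.4 21.3] 232 [ 0.5196 -0.0344  0.0465]
plain [0.45784412 0.11682836 0.06      ] tape [0.35418375 0.08663355 0.06      ] spool [0.56233849 0.05018715 0.06      ] [array([0.71 , 0.203]), array([ 0.63 , -0.088]), array([ 0.398, -0.024]), array([0.478, 0.267])]
blue-orange dist 0.25963039317453795 centre [0.55500122 0.09053084 0.0465    ] dir deg 74.18334662294153 white->c 0.09994819893207087
side white [380.1 236.1] [15.7 22.2] 194 [0.6502 0.0671 0.0465]
side blue [310.1 205.4] [ 9.1 19.2] 122 [0.5876 0.2158 0.0465]
side orange [337.5 292.5] [23.4 30.6] 406 [ 0.515  -0.0407  0.0465]
blue-orange dist 0.2666330147222608 centre [0.55130611 0.08756086 0.0465    ] dir deg 74.1934420566664 white->c 0.10098561076199901
```

White, blue and orange check out in the top view: 259.6 mm across against 260, and 99.9 mm to white against 100. I'm moving above white with the fingers shut.

```bash
cat > go.py <<'E'
import sys,numpy as np
from rig import *
s=get_state();t=np.array(eval(sys.argv[1]));d=(t-s["ee_pos"])*1000
y=s["tool_rot"][2];c,n=np.cos(y),np.sin(y)
print("tool mm",np.round([d[0]*c+d[1]*n,d[0]*n-d[1]*c,-d[2]],1),"F",np.round(s["force"],2),"pos",np.round(s["ee_pos"],4),"t",s["clock"],"rot",np.round(s["tool_rot"],3))
E
python3 -m creep '[255,-34.2,-19.6,6,0,255,-34.2,-19.6,6,0,255,-34.2,-19.6,6,0,255,-34.2,-19.6,6,0,255,-34.2,-19.6,6,0,255,-34.2,-19.6,6,0,255,-34.2,-19.6,6,0,255,-34.2,-19.6,6,0,255,-34.2,-19.6,6,0,255,-34.2,-19.6,6,0,255,-34.2,-19.6,6,0,255,-34.2,-19.6,6,0,255,-34.2,-19.6,6,0,255,-34.2,-19.6,6,0,255,-34.2,-19.6,6,0,255,-34.2,-19.6,6,0,255,-34.2,-19.6,6,0,255,-34.2,-19.6,6,0,255,0,0,0,0,255,0,0,0,0]' 20
python3 go.py '[.6512,.0634,.070]'
```

```text
clock: 2.1
ee_pos: [0.6509, 0.0639, 0.1223]
tool_rot: [3.142, -0.002, 2.892]
force: [0.5, 0.2, 0.2]
opening: 0.0004
grip_force: 0.0
tool mm [-0.4 -0.5 52.3] F [0.46 0.25 0.25] pos [0.6509 0.0639 0.1223] t 2.1 rot [ 3.142e+00 -2.000e-03  2.892e+00]
```

```bash
python3 -m creep '[255,-0.4,-0.5,15,0,255,0,0,20,0,255,0,0,10,0,255,0,0,0,0,255,0,0,0,0]' >/dev/null
python3 go.py '[.6512,.0634,.060]'
python3 - <<'E'
from rig import *
import cv2,numpy as np
a=read_camera("side")["color"][160:280,320:440,::-1];b=read_camera("top")["color"][110:230,245:365,::-1]
cv2.imwrite("pics/w1.png",cv2.resize(np.hstack([a,b]),(800,400),interpolation=cv2.INTER_CUBIC))
E
```

```text
tool mm [-0.1 -1.  18.4] F [ 0.53 -0.52  0.78] pos [0.6513 0.0644 0.0784] t 2.6 rot [-3.142 -0.     2.895]
```

View pics/w1.png

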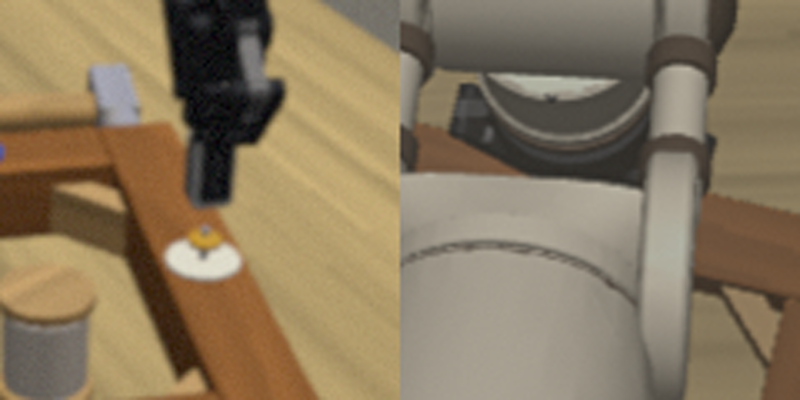

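In the side crop the tip (column 210) sits straight above the white nail's head (column 205). I'm descending slowly.

```bash
python3 -m creep '[255,0,-0.8,7,0,255,0,0,6,0,255,0,0,2,0,255,0,0,2,0,255,0,0,1,0,255,0,0,1,0,255,0,0,1,0,255,0,0,1,0,255,0,0,1,0,255,0,0,0,0,255,0,0,0,0]'
python3 go.py '[.6512,.0634,.0515]'
```

```text
clock: 3.8
ee_pos: [0.6516, 0.0631, 0.0562]
tool_rot: [3.141, 0.001, 2.894]
force: [-1.2, -0.2, 2.2]
opening: -0.0002
grip_force: 0.9
tool mm [0.4 0.2 4.7] F [-1.21 -0.16  2.16] pos [0.6516 0.0631 0.0562] t 3.8 rot [3.141e+00 1.000e-03 2.894e+00]
```

```bash
python3 -m creep '[255,0,0,0.7,0,255,0,0,0.7,0,255,0,0,0.7,0,255,0,0,0.7,0,255,0,0,0.7,0,255,0,0,0.5,0,255,0,0,0,0]'; python3 -m creep '[255,0,0,0.5,0,255,0,0,0,0]'; python3 -m creep '[255,0,0,0.5,0,255,0,0,0,0]'
```

```text
clock: 4.5
ee_pos: [0.6516, 0.0631, 0.0523]
tool_rot: [3.141, 0.0, 2.894]
force: [-1.1, -0.6, 3.5]
opening: 0.0003
grip_force: 1.5
clock: 4.7
ee_pos: [0.6515, 0.063, 0.0518]
tool_rot: [3.141, 0.0, 2.894]
force: [-0.8, -0.0, 2.4]
opening: 0.0003
grip_force: 1.6
clock: 4.9
ee_pos: [0.6516, 0.0631, 0.0515]
tool_rot: [3.142, 0.0, 2.894]
force: [-1.4, 0.8, 5.0]
opening: 0.0001
grip_force: 2.2
```

```bash
for i in 1 2 3; do python3 -m creep '[255,0,0,0.4,0,255,0,0,0,0]' | egrep 'pos|^force'; done
```

```text
ee_pos: [0.6516, 0.063, 0.0514]
force: [-2.3, 0.3, 6.5]
ee_pos: [0.6516, 0.063, 0.0514]
force: [-3.0, -0.1, 7.8]
ee_pos: [0.6516, 0.063, 0.0514]
force: [-4.5, 0.9, 10.6]
```

White is seated: z holds at 51.4 mm while the force rises. I'm lifting and moving to blue.

```bash
python3 -m creep '[255,0,0,-5,0,255,0,0,-15,0,255,0,0,-15,0,255,19.3,26.6,0,0,255,19.3,26.6,0,0,255,19.3,26.6,0,0,255,19.3,26.6,0,0,255,19.3,26.6,0,0,255,0,0,0,0,255,0,0,0,0,255,0,0,0,0]'
python3 go.py '[.5904,.2154,.060]'
python3 - <<'E'
from rig import *
from h import *
t=read_camera("top");np.savez("top1.npz",**t)
w=washer(t,"white",(304,172),16);print(w)
a=read_camera("side")["color"][130:270,250:430,::-1];b=t["color"][130:270,180:360,::-1]
cv2.imwrite("pics/b1.png",cv2.resize(np.hstack([a,b]),(800,312),interpolation=cv2.INTER_CUBIC))
E
```

```text
clock: 6.6
ee_pos: [0.5912, 0.2149, 0.0858]
tool_rot: [3.141, 0.001, 2.893]
force: [-0.1, -0.2, -0.3]
opening: 0.0003
grip_force: 0.0
tool mm [ 0.9  0.3 25.8] F [-0.05 -0.16 -0.3 ] pos [0.5912 0.2149 0.0858] t 6.6 rot [3.141e+00 1.000e-03 2.893e+00]
((303.4222106933594, 171.30462646484375), (21.456581115722656, 22.163074493408203), 311)
```

View pics/b1.png

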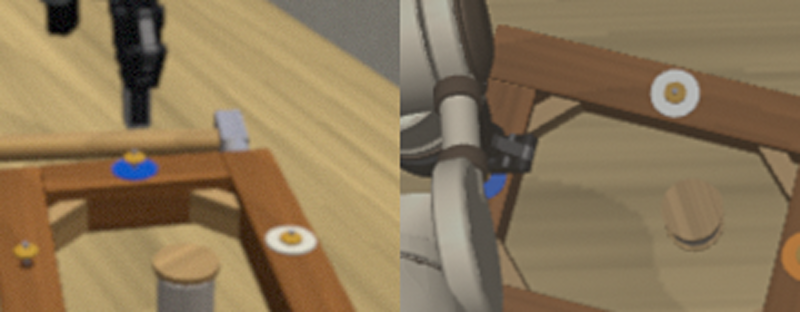

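White is now flush, with its head on the washer at crop (291,238). The tip, at column 137, is over the blue head at column 135. Pressing blue.

```bash
python3 -m creep '[255,0.9,0.3,10,0,255,0,0,8,0,255,0,0,4,0,255,0,0,2,0,255,0,0,1,0,255,0,0,1,0,255,0,0,1,0,255,0,0,1,0,255,0,0,1,0,255,0,0,1,0,255,0,0,0,0]'; python3 -m creep '[255,0,0,0.7,0,255,0,0,0.7,0,255,0,0,0.7,0,255,0,0,0.5,0,255,0,0,0,0]'; python3 go.py '[.5904,.2154,.0515]'
```

```text
clock: 7.8
ee_pos: [0.5897, 0.2162, 0.055]
tool_rot: [3.142, 0.0, 2.894]
force: [-1.8, -1.2, 2.8]
opening: 0.0001
grip_force: 1.3
clock: 8.3
ee_pos: [0.5897, 0.2161, 0.0524]
tool_rot: [3.142, 0.0, 2.894]
force: [-1.8, -1.7, 3.5]
opening: 0.0
grip_force: 1.5
tool mm [-0.8 -0.6  0.9] F [-1.77 -1.66  3.53] pos [0.5897 0.2161 0.0524] t 8.3 rot [3.142 0.    2.894]
```

```bash
for i in 1 2 3; do python3 -m creep '[255,0,0,0.5,0,255,0,0,0,0]' | egrep 'pos|^force'; done;  python3 -m creep '[255,0,0,0.4,0,255,0,0,0,0]' | egrep 'pos|^force'
```

```text
ee_pos: [0.5897, 0.2162, 0.052]
force: [-1.9, -0.5, 2.5]
ee_pos: [0.5897, 0.2162, 0.0515]
force: [-1.4, -0.9, 3.2]
ee_pos: [0.5898, 0.2162, 0.0514]
force: [-3.1, -1.6, 5.8]
ee_pos: [0.5898, 0.2162, 0.0514]
force: [-4.6, -2.8, 8.4]
```

Blue is seated, at the same stop height of 51.4 mm. I'm lifting well clear of the spool and going to orange.

```bash
python3 -m creep '[255,0,0,0.3,0,255,0,0,-5,0,255,0,0,-25,0,255,0,0,-30,0,255,0,0,0,0,255,1,-37.2,0,0,255,1,-37.2,0,0,255,1,-37.2,0,0,255,1,-37.2,0,0,255,1,-37.2,0,0,255,1,-37.2,0,0,255,1,-37.2,0,0,255,0,0,10,0,255,0,0,15,0,255,0,0,0,0,255,0,0,0,0]'
python3 go.py '[.5196,-.0344,.060]'
python3 - <<'E'
from rig import *
from h import *
t=read_camera("top")
a=read_camera("side")["color"][170:330,230:430,::-1];b=t["color"][130:290,180:380,::-1]
cv2.imwrite("pics/o1.png",cv2.resize(np.hstack([a,b]),(800,320),interpolation=cv2.INTER_CUBIC))
E
```

```text
clock: 10.7
ee_pos: [0.5186, -0.0338, 0.0846]
tool_rot: [3.141, -0.001, 2.894]
force: [1.0, 0.4, 0.2]
opening: 0.0002
grip_force: 0.0
tool mm [-1.1 -0.3 24.6] F [0.99 0.37 0.2 ] pos [ 0.5186 -0.0338  0.0846] t 10.7 rot [ 3.141e+00 -1.000e-03  2.894e+00]
```

View pics/o1.png

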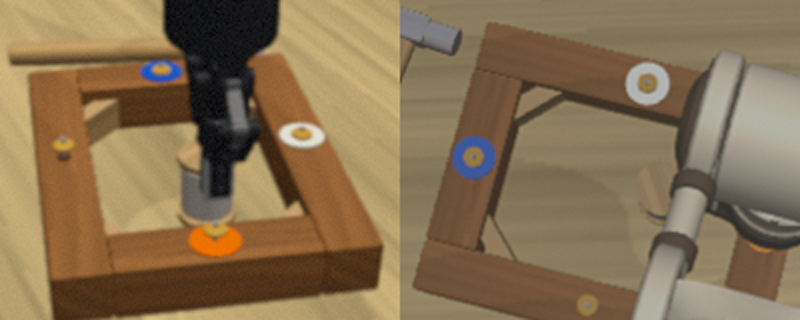

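Blue and white look flush, and the plain nail is still standing. The tip, at column 217, is over the orange head at column 215. Pressing orange.

```bash
python3 -m creep '[255,-1,-0.3,10,0,255,0,0,8,0,255,0,0,3,0,255,0,0,2,0,255,0,0,1,0,255,0,0,1,0,255,0,0,1,0,255,0,0,1,0,255,0,0,1,0,255,0,0,1,0,255,0,0,0,0]'|egrep 'pos|^force'; python3 -m creep '[255,0,0,0.7,0,255,0,0,0.7,0,255,0,0,0.7,0,255,0,0,0.5,0,255,0,0,0,0]'|egrep 'pos|^force'
```

```text
ee_pos: [0.5201, -0.0352, 0.0564]
force: [-0.3, 0.0, 3.3]
ee_pos: [0.5201, -0.0352, 0.0537]
force: [0.3, -0.2, 3.3]
```

```bash
python3 -m creep '[255,0,0,0.6,0,255,0,0,0.6,0,255,0,0,0.5,0,255,0,0,0,0]'|egrep 'pos|^force'; for i in 1 2 3; do python3 -m creep '[255,0,0,0.5,0,255,0,0,0,0]' | egrep 'pos|^force'; done
```

```text
ee_pos: [0.5201, -0.0351, 0.052]
force: [1.5, -0.3, 3.2]
ee_pos: [0.5201, -0.0352, 0.0515]
force: [-0.3, -1.2, 3.6]
ee_pos: [0.5201, -0.0352, 0.0514]
force: [0.0, -0.4, 7.3]
ee_pos: [0.5202, -0.0352, 0.0513]
force: [-1.7, 0.4, 8.8]
```

```bash
python3 -m creep '[255,0,0,-5,0,255,0,0,-25,0,255,0,0,-30,0,255,0,0,-30,0,255,0,0,-30,0,255,0,-35,-10,0,255,0,-35,0,0,255,0,-35,0,0,255,0,-35,0,0,255,0,-35,0,0,255,0,0,0,0,255,0,0,0,0]'|egrep 'clock|pos|^force'
python3 - <<'E'
from rig import *
from h import *
t=read_camera("top");a=read_camera("side")["color"][170:330,230:430,::-1];b=t["color"][130:370,130:450,::-1]
cv2.imwrite("pics/f1.png",np.hstack([cv2.resize(a,(400,320)),cv2.resize(b,(400,320))]))
E
```

```text
clock: 14.6
ee_pos: [0.4762, -0.2046, 0.1797]
force: [0.3, 0.2, -0.4]
```

View pics/f1.png

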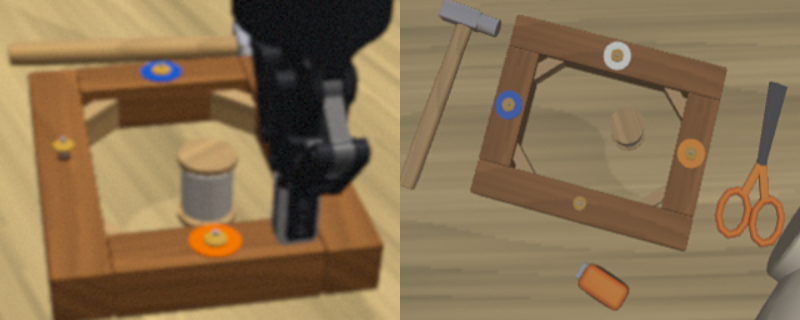

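Orange (215,238) and blue (161,70) are flush in the side view. The plain nail (63,145) still stands, and the loose objects haven't moved. I'm handing in.

```bash
python3 -c "from rig import *; print(hand_in())"
```

```text
the job is handed in; nothing more can be done
None
```

I pressed the white, blue and orange nails fully home in that order, with about 11 N at most in the readings; the plain nail still stands, the loose objects are where they lay, and the job was handed in at about 15 s.

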